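Load the sprung clamshell press

ROBOT

A 6-joint arm with a two-finger parallel gripper is mounted at the origin on the work surface. World frame = base frame: x ahead of the robot, y to its left, z up, the work surface at z = 0. Lengths are in m, angles in rad, forces in N, time in s.
With the tool pointing down it reaches from about 0.425 to 0.95 m from the base axis. Payload 3.5 kg.
Tool frame: the origin (TCP) lies between the finger pads; the fingertips stand 14 mm ahead of it and the grasp point (between the pads) lies 5 mm behind it; z points along the fingers, y is the direction in which the jaws open and shut (so a half turn about z gives the same grasp; the last joint's range is limited). The gripper opens to 85 mm and grips with 20 to 120 N. Pads are 22 mm wide; open, the fingers measure 114 mm over their backs; the gripper's body (76 mm by 85 mm) begins 54 mm behind the grasp point. The pads swing forward as they close: fully open they stand 13 mm farther back than shut.
Start: joints at [-1.454, 0.286, 1.577, -0, 1.279, -0.15], TCP at [0.178, -0.651, 0.245] pointing down, gripper open.
Joint ranges: [-2.77, 2.77], [-0.9, 2.22], [0.21, 2.48], [-1.53, 4.67], [0.24, 2.81], [-2.84, 2.84]. Speed limits (rad/s): [2.79, 2.79, 3.14, 3.14, 3.14, 3.14].

INTERFACE

Orientations are given as a unit quaternion [x, y, z, w].
In Python, from plant import ctrl gives the robot as it stands. The module is installed in compiled form; this text tells all that it offers.
- The arm moves only by the tool servo_tool, never from a script. Its argument "increments" is text: rows parted by semicolons, each of 7 numbers parted by spaces: the turn, a rotation vector about the tool's x, y, z in rad, then the shift along the tool's x, y, z in cm, then the finger opening in cm, from 0 to 8.54. In form: ax ay az dx dy dz claw; .... A call has 1 to 10 rows; each row is the pose to reach, as a shift and turn from the pose commanded when the call began, along the tool's axes at that moment; what a row does not reach only later rows make up. A row lasts 1/12 s, in which the tool goes at most 41.7 mm and 7.16 degrees, less where a joint would pass 70% of its speed; a pose out of reach is approached as far as the arm can. A call with a gripper value outside its range is refused whole. The fingers move at their own pace and stop on an object; "grip_force" is the grip in N (left out, the last holds). Time passes only in rows, so rows that repeat a pose let the fingers close. It gives the time, the measured TCP pose, the force and the opening at its end, in the units of the state.
- ctrl.get_state(): the state, without advancing time (a new reading comes with each control period).
- ctrl.read_camera(name): name is "scene" or "top" or "wrist"; returns (picture, depth): 420x560x3 uint8, red, green, blue; 420x560 float32, m along the optical axis (not along the pixel's ray), 0 where there is no reading.
- ctrl.camera_info(name): a dict with "camera_matrix" (3x3 intrinsics, pixels), "world_to_cam" (4x4, takes a point from world to camera coordinates). Camera axes: x right, y down, z forward; pixel columns grow to the right and rows downward; lengths in m; the calibration is good to about 2 mm. A picture is of the moment at which its call begins: read the wrist's pose just before it. camera_info takes no time and is no camera call; for the wrist camera it gives the pose at the moment of the call.
- ctrl.sign_off(): hands the job in, once; it reports no verdict.
The state is a dict: "time": time; "qpos": joint angles; "dq": joint speeds; "joint_efforts": joint torques, N m; "eef_pos": TCP position; "tcp_rot": TCP orientation; "contact_force": force on the tool from outside, world axes, zero at the start; "wrist_torque": the same for the moment, N m; "opening": opening from 0.0 (shut) to 1.0 (fully open).
Only numpy, scipy, OpenCV 4.12 (cv2) and the standard library are available. Lean on these libraries where they do the work, as an engineer would, in place of code of your own. Each camera call takes 0.05 s, during which the arm holds its last target.

TASK

Clamp the glued two-layer board in the bench press. Ease the press open by its handle and let it come up slowly against its spring, right up to its stop, never letting it fly up; then lay the board flat in the middle of the press bed, its long side parallel to the handle bar, without dropping it, and push the handle back down until the press stays shut by itself. Leave everything else on the bench where it is.

Things in the scene. Friction and masses are not known exactly. Their poses are not given: they have to be found in the camera images.
- press: small clamshell bench press, fixed. Origin on the bench under the centre of its bed; x points from handle to hinge (rear), y along the handle bar, z up. Dark base from x = -145 to +155 mm, y = +-125 mm, 14 mm thick; two cheeks 104 mm high at the rear corners (x = 95 to 145, y = +-129 mm) carry the hinge pin; a gas strut lies along the +y side
- lever (a joint): opening angle of handle, side arms and upper platen together, rad: 0 shut (start), 1.4 fully open at its stop. A gas strut works over centre: below about 0.38 it and the weight pull the press shut (11 N up at the handle starts it from 0); above, it drives the press open with up to 10 N at the handle, 7 N near the stop. Let go there, it flies up and slams
- bed (a joint): how far the sprung press bed is pushed down, m: 0 to 0.026. It carries the board's weight without sinking (3 N to start it, 11 N at 22 mm); with the board in the shut press it is pushed down 22 mm
- handle_mid (a point): middle of the handle bar on its axis, 240 mm from the hinge pin, axes turn with the lever. Black sleeve 26 mm across, 140 mm long (y), free to spin. Shut: 118 mm in front of the bed centre (press x = -118), 111 mm above the bench, 53 mm ahead of the platen's edge; fully open: 318 mm high, 8 mm in front of the hinge pin. Side arms, 9 mm thick, at y = +-103 mm
- hinge_mid (a point): middle of the hinge pin, 120 mm behind the bed centre (press x = +120 mm), 78 mm above the bench
- bed_top (a point): centre of the top of the press bed, axes as the press: 130 mm (x) by 180 mm (y), rubber topped, 62 mm above the bench when not pushed down. The upper platen has the same size, 20 mm thick; its face lies 14 mm below the hinge pin and, shut empty, 2 mm above the bed; fully open it stands almost upright at the rear, clear of the bed
- blank_center (a point): centre of the glued board to be clamped: two 12 mm wooden layers (dark below, light on top), 56 mm (x) by 140 mm (y, its long axis) by 24 mm thick (z), lying flat on the bench, 0.13 kg. It is the thick one; the single boards are 10 mm thick
- layer0: a loose single board, 56 x 140 mm like the blank but only 10 mm thick (not glued, not wanted); origin under its centre, y along its length
- layer1: a second loose single board, same as layer0, 10 mm thick; origin under its centre
- glue: white glue bottle standing upright, 56 mm across, 155 mm tall; origin under its centre
- tape: roll of tape lying flat, 88 mm across, 24 mm high; origin under its centre
- mallet: wooden mallet lying flat, 180 mm long along its y, 52 mm high, head (85 mm across) at +y; origin on the bench under the mallet, 80 mm from the head's face
- sander: cork sanding block lying flat, 64 x 117 mm (y), 42 mm high with its wooden grip; origin under its centre
- tin: open steel tin, 72 mm across, 100 mm tall, with three brushes standing in it up to 225 mm high, fixed to the bench; origin under its centre
Mind the look-alikes: they are no part of the job. What is shaped like the part that bears blank_center but red is not meant.

How it is judged:
On the way, in this order (a step that is already met when the one before it is completed fails the run):
1. the press is fully open, up at its stop (value of joint lever above 1.3 rad), for 0.3 s.
2. the glued board lies flat in the middle of the open bed and is let go (x of blank_center in the frame of bed_top between -0.02 and 0.02 m and y of blank_center in the frame of bed_top between -0.02 and 0.02 m and angle between the y axis of blank_center and the y axis of bed_top, either way round below 0.17 rad and angle between the z axis of blank_center and the z axis of bed_top, either way round below 0.1 rad and z of blank_center in the frame of bed_top below 0.016 m and value of joint lever above 1.2 rad and contact force between the fingers and blank below 0.1 N), for 0.3 s.
At the end, for the whole second after the job is handed in: Press shut and staying shut by itself (lever below 0.05 rad, at rest), the glued board clamped in it: bed pushed down over 16 mm, board within 20 mm of the bed centre in x and y, its long side within 0.17 rad of the handle bar's direction, flat within 0.1 rad, at rest (x of blank_center in the frame of bed_top between -0.02 and 0.02 m and y of blank_center in the frame of bed_top between -0.02 and 0.02 m and angle between the y axis of blank_center and the y axis of bed_top, either way round below 0.17 rad and angle between the z axis of blank_center and the z axis of bed_top, either way round below 0.1 rad and value of joint lever below 0.05 rad and value of joint bed above 0.016 m and velocity of joint lever between -0.05 and 0.05 rad/s and linear speed of blank below 0.02 m/s); the robot touches nothing.
It fails at once if the press flies open: its lever opens faster than 2 rad/s (about 0.5 m/s at the handle) (velocity of joint lever above 2 rad/s).
It fails at once if the glued board is let go in the air (its centre more than 25 mm above where it rests on the bed) (height (world z) of blank_center above 0.099 m and contact force between the fingers and blank below 0.02 N).
It fails at once if something else on the bench (single boards, glue, tape, mallet, sanding block) is moved by more than 30 mm (distance of any of layer0, layer1, glue, tape, mallet, sander from where it was at the start of the episode above 0.03 m).
It also fails if it takes over 67 s, if anything falls off the work surface, if the arm or the gripper's body presses on something with over 40 N, if the wrist force passes 120 N, or if a joint passes its speed limit or range.

## Working session

There is one attempt and no reset: what is moved stays moved. The work goes in short steps, Python scripts to look and compute and a tool call to move; the robot and the scene stay as the last step left them, time stands still between calls to the robot, and variables do not carry over. Pictures are saved under pics/ and viewed, and the job is handed in when it is done.

Besides the shell and the picture viewer there is one more tool, called after ">>>" by a JSON object that holds its "fn" and its "kwargs". servo_tool: Moves the arm, as the interface text tells. Its arguments: {"type":"object","properties":{"increments":{"type":"string"},"grip_force":{"type":"number"}},"required":["increments"]}

```bash
mkdir -p pics; ls; cat > h.py <<'E'
import numpy as np, cv2
from plant import ctrl
from scipy.spatial.transform import Rotation as R
def snap(n,f):
    ci=ctrl.camera_info(n); im,d=ctrl.read_camera(n)
    cv2.imwrite('pics/'+f+'.png',im[:,:,::-1]); np.savez('pics/'+f+'.npz',im=im,d=d,K=ci['camera_matrix'],T=ci['world_to_cam'])
    return im,d
def load(f):
    z=np.load('pics/'+f+'.npz'); return z['im'],z['d'],z['K'],z['T']
def pts(f):
    im,d,K,T=load(f); v,u=np.mgrid[0:d.shape[0],0:d.shape[1]]
    P=np.stack([(u-K[0,2])/K[0,0]*d,(v-K[1,2])/K[1,1]*d,d],-1)
    Ti=np.linalg.inv(T); return P@Ti[:3,:3].T+Ti[:3,3]
E
python3 - <<'E'
from h import *
print(ctrl.get_state())
snap('scene','s0');snap('top','t0')
for n in('scene','top'):
    c=ctrl.camera_info(n);print(c['camera_matrix'],np.linalg.inv(c['world_to_cam']).round(3))
E
```

```text
pics
{'time': 0.0, 'qpos': array([-1.45400902e+00,  2.87189339e-01,  1.57820419e+00,  4.24208485e-05,
        1.27860483e+00, -1.50014781e-01]), 'dq': array([ 0.00211337, -0.0017131 , -0.0007556 , -0.00061615, -0.00051201,
       -0.0006087 ]), 'joint_efforts': array([ 1.09847133e-03, -4.05974114e+01, -2.92625427e+01, -1.24528724e-04,
        5.84094014e-03,  3.18218753e-06]), 'eef_pos': array([ 0.17791579, -0.65047191,  0.24391664]), 'tcp_rot': array([ 9.91115367e-01,  1.32999555e-01,  4.02841958e-05, -1.20234829e-03]), 'contact_force': array([-0.33366695,  0.25318549, -0.68766817]), 'wrist_torque': array([-0.03231748,  0.05097782, -0.05160672]), 'opening': 1.0001136684382606}
[[429.82574079   0.         279.42898271]
 [  0.         429.82574079 212.24673509]
 [  0.           0.           1.        ]] [[-0.165  0.846 -0.508  1.102]
 [ 0.986  0.146 -0.076  0.025]
 [ 0.009 -0.513 -0.858  1.079]
 [ 0.     0.     0.     1.   ]]
[[484.94867071   0.         286.14073235]
 [  0.         484.94867071 207.01862317]
 [  0.           0.           1.        ]] [[ 0.016 -0.996  0.09   0.365]
 [-1.    -0.017 -0.014 -0.072]
 [ 0.015 -0.09  -0.996  1.7  ]
 [ 0.     0.     0.     1.   ]]
```

View pics/s0.png

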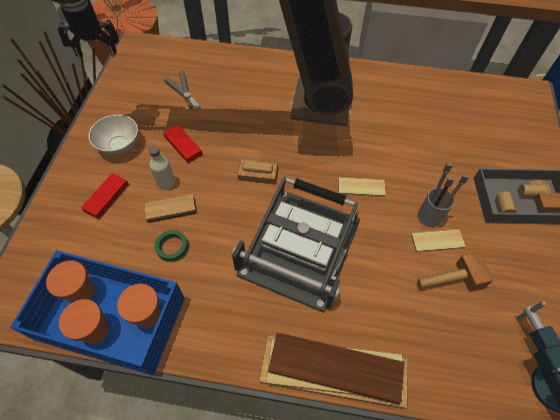

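View pics/t0.png

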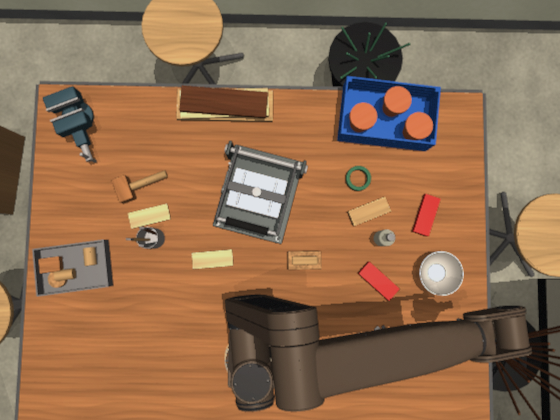

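The thick board is at top (368,211) and scene (170,207). The press is at top (260,190), with its black handle sleeve at (247,226). Next I'll measure both.

```bash
cat > m.py <<'E'
from h import *
for f,roi in (('t0',(340,190,400,232)),('s0',(138,188,205,228))):
    im,d,K,T=load(f);P=pts(f);x0,y0,x1,y1=roi
    hsv=cv2.cvtColor(im,cv2.COLOR_RGB2HSV)
    m=np.zeros(d.shape,bool);m[y0:y1,x0:x1]=1
    Q=P[m&(P[...,2]>0.016)]
    top=Q[Q[:,2]>0.019]
    print(f,'n',len(top),'z med',np.median(top[:,2]),top[:,2].max())
    r=cv2.minAreaRect((top[:,:2]*1000).astype(np.float32));print(r)
    b=cv2.boxPoints(r);print(b.round())
    # press
    m[:]=0
    if f=='t0': m[135:250,205:312]=1
    else: m[170:315,225:365]=1
    v=hsv[...,2]
    Q=P[m]
    for zl,zh in((.04,.06),(.07,.08),(.08,.09),(.09,.1),(.1,.115),(.115,.13),(.13,.16)):
        q=Q[(Q[:,2]>zl)&(Q[:,2]<zh)]
        if len(q)>20: print(zl,len(q),cv2.minAreaRect((q[:,:2]*1000).astype(np.float32)))
    q=Q[(Q[:,2]>.105)&(v[m]<50)&(Q[:,2]<.14)]
    if len(q)>20:print('handle',len(q),q.max(0),cv2.minAreaRect((q[:,:2]*1000).astype(np.float32)))
E
python3 m.py
python3 - <<'E'
import cv2
for f,(x0,y0,x1,y1) in(('t0',(200,130,420,260)),('s0',(130,160,370,320))):
    cv2.imwrite(f'pics/{f}c.png',cv2.resize(cv2.imread(f'pics/{f}.png')[y0:y1,x0:x1],None,fx=3.3,fy=3.3,interpolation=2))
E
```

```text
t0 n 575 z med 0.02394696161686416 1.7003521317711283
((482.56243896484375, -255.64199829101562), (161.8336181640625, 406.2843933105469), 10.951460838317871)
[[ 365.  -72.]
 [ 442. -470.]
 [ 601. -440.]
 [ 523.  -41.]]
0.04 92 ((551.9134521484375, 16.1307373046875), (265.2640380859375, 266.98699951171875), 71.12690734863281)
0.07 360 ((590.2684326171875, -6.673919677734375), (266.92181396484375, 201.8017578125), 77.15231323242188)
0.08 1509 ((591.4948120117188, -2.1902923583984375), (285.4283142089844, 200.3986053466797), 75.62995910644531)
0.09 705 ((604.3950805664062, -17.490447998046875), (280.40533447265625, 230.75364685058594), 85.55513763427734)
0.1 462 ((563.0693359375, 3.7573699951171875), (268.65350341796875, 274.4422607421875), 76.10114288330078)
0.115 429 ((499.62005615234375, 20.363304138183594), (214.79214477539062, 140.6759033203125), 76.52088165283203)
handle 321 [0.6893654  0.10629881 0.13173951] ((528.9932861328125, 81.51363372802734), (300.9324645996094, 116.73307800292969), 27.639734268188477)
s0 n 841 z med 0.023858042975855698 1.0785419550128685
((808.33703613281
[... 247 characters left out ...]
5)
0.07 265 ((600.84033203125, -0.834503173828125), (271.5490417480469, 211.33143615722656), 76.15550231933594)
0.08 2691 ((600.551025390625, -4.477203369140625), (285.7384948730469, 210.69944763183594), 76.09341430664062)
0.09 1178 ((608.4849853515625, 8.74029541015625), (279.3493957519531, 254.4674530029297), 65.21699523925781)
0.1 755 ((568.0258178710938, 4.1562042236328125), (268.9808654785156, 277.1026611328125), 76.00440979003906)
0.115 598 ((482.4876403808594, 24.585487365722656), (214.89500427246094, 99.10551452636719), 72.96723937988281)
handle 477 [0.59026752 0.11226027 0.12985276] ((501.9964599609375, 24.013885498046875), (207.55770874023438, 129.5630645751953), 75.79106903076172)
```

View pics/t0c.png

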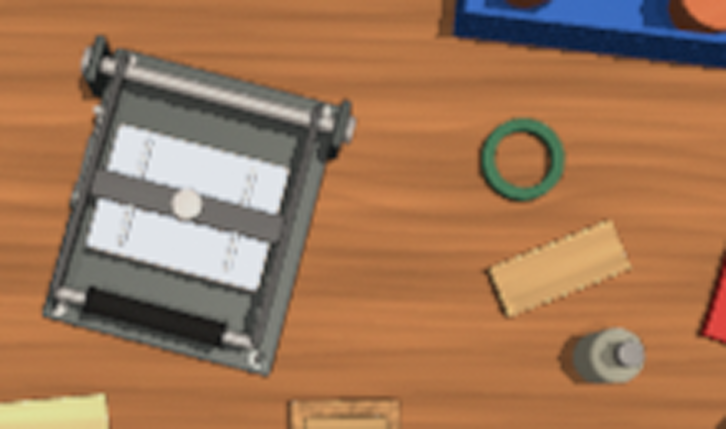

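View pics/s0c.png

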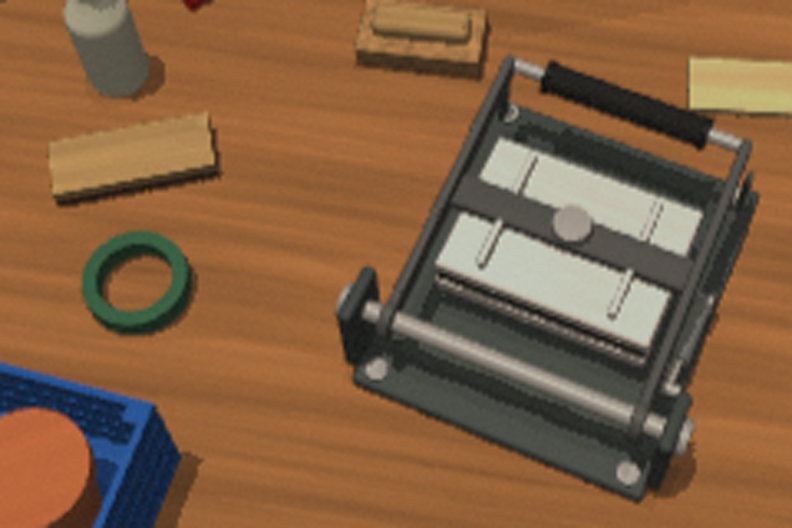

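```bash
cat > m2.py <<'E'
from h import *
def ray(uv,K,T,z):
    Ti=np.linalg.inv(T); uv=np.atleast_2d(uv)
    d=np.c_[(uv[:,0]-K[0,2])/K[0,0],(uv[:,1]-K[1,2])/K[1,1],np.ones(len(uv))]@Ti[:3,:3].T
    return Ti[:3,3]+d*((z-Ti[2,3])/d[:,2])[:,None]
def big(m):
    n,l,s,c=cv2.connectedComponentsWithStats(m.astype(np.uint8)); k=1+np.argmax(s[1:,4]); return l==k
if __name__=='__main__':
  for f,rb,rh in (('t0',(340,190,400,232),(216,208,280,240)),('s0',(138,188,205,225),(285,172,355,208))):
    im,d,K,T=load(f);P=pts(f)
    hsv=cv2.cvtColor(im,cv2.COLOR_RGB2HSV).astype(int)
    def roi(r):
        m=np.zeros(d.shape,bool);m[r[1]:r[3],r[0]:r[2]]=1;return m
    m=big(roi(rh)&(hsv[...,2]<38))
    v,u=np.nonzero(m);print(f,'handle px',len(u),u.mean(),v.mean())
    w=ray(np.c_[u,v],K,T,.119);r=cv2.minAreaRect((w[:,:2]*1000).astype(np.float32));print(r,w.mean(0))
    cc=np.linalg.eigh(np.cov(w[:,:2].T))[1][:,1];print('yaw of long axis',np.degrees(np.arctan2(*cc[::-1])), 'depth z',np.median(P[m][:,2]))
    h=np.zeros_like(hsv[...,0])
    m=roi(rb); zz=P[...,2]; m=big(m&(zz>.017)&(zz<.032)&(hsv[...,2]>110))
    v,u=np.nonzero(m);w=ray(np.c_[u,v],K,T,.024);r=cv2.minAreaRect((w[:,:2]*1000).astype(np.float32))
    cc=np.linalg.eigh(np.cov(w[:,:2].T))[1][:,1];print('blank',len(u),r,w.mean(0),np.degrees(np.arctan2(*cc[::-1])),np.median(P[m][:,2]),im[m].mean(0))
    # platen white
    r0=(220,160,300,220) if f=='t0' else (255,195,345,270)
    m=roi(r0)&(hsv[...,2]>165)&(hsv[...,1]<40);m=m
    v,u=np.nonzero(m);print(len(u),np.median(zz[m]))
    w=ray(np.c_[u,v],K,T,.084);print('platen',cv2.minAreaRect((w[:,:2]*1000).astype(np.float32)))
E
python3 m2.py
```

```text
t0 handle px 282 245.99290780141843 225.73758865248226
((445.1465759277344, 35.84602355957031), (138.356689453125, 24.509614944458008), 76.58402252197266) [0.44457014 0.03672628 0.119     ]
yaw of long axis 76.22088478712023 depth z 0.12123808715277307
blank 599 ((506.51873779296875, -384.49468994140625), (55.30083084106445, 140.73301696777344), 22.712984085083008) [ 0.50668579 -0.38388544  0.024     ] 112.72880705463942 0.023303663108765527 [210.56594324 163.2754591  106.23873122]
1729 0.08371192834689811
platen ((571.036376953125, -3.9414215087890625), (193.80404663085938, 271.18408203125), 3.1443052291870117)
s0 handle px 279 319.48387096774195 192.55197132616487
((451.9817810058594, 32.551151275634766), (140.57803344726562, 27.685333251953125), 76.04317474365234) [0.45536701 0.03426532 0.119     ]
yaw of long axis 77.142302820512 depth z 0.11962988938769381
blank 793 ((511.28729248046875, -385.32012939453125), (55.38554000854492, 139.103759765625), 22.461118698120117) [ 0.51183376 -0.38560638  0.024     ] 112.65345794942932 0.023878830085133584 [174.54981084 133.73392182  82.43757881]
2040 0.08410409134245295
platen ((590.5933227539062, -1.8198623657226562), (177.3397979736328, 185.1132354736328), 76.09830474853516)
```

```bash
cat > go.py <<'E'
from h import *
def inc(p,yaw,s=None,pitch=0):
    """target: tool down, tool x at yaw(deg). prints rotvec (rad), shift (cm)"""
    s=s or ctrl.get_state(); R0=R.from_quat(s['tcp_rot'])
    y=np.radians(yaw); Rt=R.from_matrix(np.array([[np.cos(y),np.sin(y),0],[np.sin(y),-np.cos(y),0],[0,0,-1]]).T if 0 else np.column_stack([[np.cos(y),np.sin(y),0],[np.sin(y),-np.cos(y),0],[0,0,-1]]))
    rv=(R0.inv()*Rt).as_rotvec(); d=R0.inv().apply(np.array(p)-s['eef_pos'])*100
    print('inc',rv.round(3),d.round(2)); return rv,d
E
python3 - <<'E'
from go import *
s=ctrl.get_state();print(s['eef_pos'],s['time'])
inc([.40,-.33,.245],76.1)
inc([.43,0.03,.25],76.1)
E
```

```text
[ 0.17792034 -0.65052736  0.24404421] 0.1
inc [-2.000e-03 -1.000e-03 -1.061e+00] [ 29.87 -25.06  -0.03]
inc [-2.000e-03 -1.000e-03 -1.061e+00] [ 42.26 -59.    -0.45]
```

>>> {"fn": "servo_tool", "kwargs": {"increments": "0 0 -0.12 3 -2.5 0 8.5; 0 0 -0.24 6 -5 0 8.5; 0 0 -0.36 9 -7.5 0 8.5; 0 0 -0.48 12 -10 0 8.5; 0 0 -0.6 15 -12.5 0 8.5; 0 0 -0.72 18 -15 0 8.5; 0 0 -0.84 21 -17.5 0 8.5; 0 0 -0.96 24 -20 0 8.5; 0 0 -1.06 27 -22.5 0 8.5; 0 0 -1.06 30 -25 0 8.5", "grip_force": 60}}

```text
time: 0.93
eef_pos: [0.402, -0.3289, 0.2449]
tcp_rot: [0.787, 0.617, 0.0, -0.0]
contact_force: [0.1, -0.7, 0.2]
opening: 0.996
```

```bash
python3 - <<'E'
from go import *
s=ctrl.get_state();print(s['eef_pos'],s['time'])
snap('wrist','w1')
inc([.445,0.01,.25],76.1)
E
```

```text
[ 0.40198554 -0.32889279  0.24494336] 0.9333
inc [ 0.001 -0.006  0.004] [33.36 -4.02 -0.34]
```

View pics/w1.png

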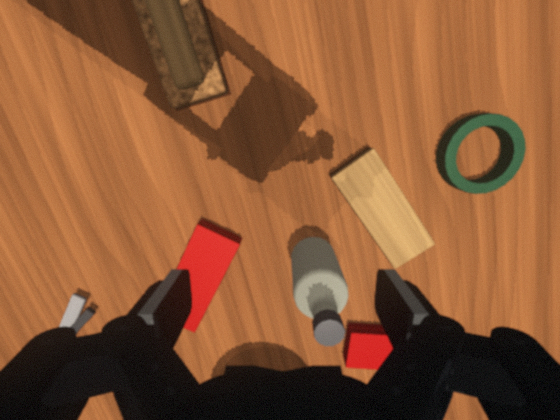

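The wrist view shows the blank at (382,208), the glue bottle at (320,285), the sander at (180,50), and red decoys. I'll use it as a third bearing on the blank.

```bash
python3 - <<'E'
from m2 import *
im,d,K,T=load('w1');P=pts('w1');zz=P[...,2]
m=np.zeros(d.shape,bool);m[140:275,325:440]=1
hsv=cv2.cvtColor(im,cv2.COLOR_RGB2HSV)
m=big(m&(zz>.017)&(zz<.032)&(hsv[...,2]>110))
v,u=np.nonzero(m);w=ray(np.c_[u,v],K,T,.024);print(len(u),np.median(zz[m]),cv2.minAreaRect((w[:,:2]*1000).astype(np.float32)))
E
```

```text
5654 0.02470234142048361 ((508.4619445800781, -381.6899108886719), (55.972312927246094, 140.69223022460938), 22.582950592041016)
```

>>> {"fn": "servo_tool", "kwargs": {"increments": "0 0 0 3.5 -0.4 0 8.5; 0 0 0 7 -0.8 0 8.5; 0 0 0 10.5 -1.2 0 8.5; 0 0 0 14 -1.6 0 8.5; 0 0 0 17.5 -2 0 8.5; 0 0 0 21 -2.5 0 8.5; 0 0 0 24.5 -3 0 8.5; 0 0 0 28 -3.4 0 8; 0 0 0 31 -3.8 -0.3 7; 0 0 0 33.4 -4 -0.3 6"}}

```text
time: 1.82
eef_pos: [0.443, 0.005, 0.2484]
tcp_rot: [0.788, 0.616, 0.0, -0.0]
contact_force: [1.1, -0.8, -0.4]
opening: 0.714
```

```bash
python3 - <<'E'
from go import *
s=ctrl.get_state();print(s['eef_pos'],s['time'])
snap('wrist','w2')
E
```

```text
[0.44300151 0.00498717 0.24842702] 1.8167
```

View pics/w2.png

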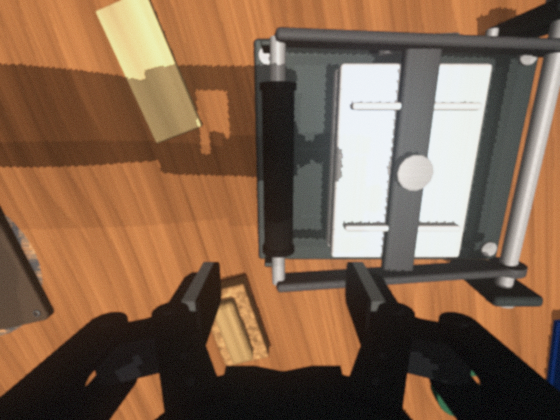

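The wrist view shows the sleeve from (262–295, 82–258) with its centre near (278,169), and the platen at about (412,160). I'll measure both.

```bash
python3 - <<'E'
from m2 import *
im,d,K,T=load('w2');P=pts('w2');zz=P[...,2]
hsv=cv2.cvtColor(im,cv2.COLOR_RGB2HSV)
m=np.zeros(d.shape,bool);m[75:262,255:300]=1
m=big(m&(hsv[...,2]<38)&(zz>.1)&(zz<.14))
v,u=np.nonzero(m);w=ray(np.c_[u,v],K,T,.111);print(len(u),zz[m].max(),np.median(zz[m]));r=cv2.minAreaRect((w[:,:2]*1000).astype(np.float32));print('handle',r)
p=P[m];print('top-line pts',p[p[:,2]>np.percentile(p[:,2],80)].mean(0))
m=np.zeros(d.shape,bool);m[55:268,325:500]=1
m=m&(hsv[...,2]>140)&(hsv[...,1]<50)&(zz>.077)&(zz<.09)
v,u=np.nonzero(m);w=ray(np.c_[u,v],K,T,.084);print(len(u),np.median(zz[m]));print('platen',cv2.minAreaRect((w[:,:2]*1000).astype(np.float32)))
from go import inc
inc([.4465,.0345,.2],76.1)
E
```

```text
3883 0.12740624910074816 0.12299503492966396
handle ((448.7687072753906, 50.93102264404297), (115.39046478271484, 26.801130294799805), 76.10853576660156)
top-line pts [0.45184765 0.0630917  0.12492865]
18354 0.0847323842984889
platen ((559.67529296875, 9.213455200195312), (177.46368408203125, 129.13555908203125), 76.09857177734375)
inc [-0.    -0.003  0.002] [ 2.67 -0.33  4.84]
```

```bash
python3 - <<'E'
from go import *
inc([.4455,.037,.105],76.1)
E
```

```text
inc [-0.    -0.003  0.002] [ 2.86 -0.48 14.34]
```

>>> {"fn": "servo_tool", "kwargs": {"increments": "0 -0.003 0.002 1.5 -0.3 2 6; 0 -0.003 0.002 2.9 -0.5 4.5 6; 0 -0.003 0.002 2.9 -0.5 7 6; 0 -0.003 0.002 2.9 -0.5 9.5 6; 0 -0.003 0.002 2.9 -0.5 12 6; 0 -0.003 0.002 2.9 -0.5 14 6; 0 -0.003 0.002 2.9 -0.5 14.3 6; 0 -0.003 0.002 2.9 -0.5 14.3 6; 0 -0.003 0.002 2.9 -0.5 14.3 4; 0 -0.003 0.002 2.9 -0.5 14.3 3.5", "grip_force": 60}}

```text
time: 2.7
eef_pos: [0.4468, 0.032, 0.107]
tcp_rot: [0.789, 0.615, -0.0, 0.002]
contact_force: [-0.3, -0.3, 0.0]
opening: 0.431
```

```bash
python3 - <<'E'
from go import *
s=ctrl.get_state();print(s['eef_pos'],s['time'],s['contact_force'])
snap('wrist','w3');snap('scene','s3')
E
```

```text
[0.44677214 0.03195051 0.10700332] 2.7 [-0.30290489 -0.34383033  0.04029971]
```

View pics/s3.png

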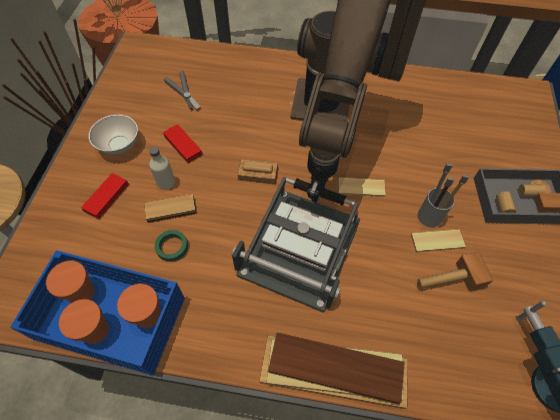

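View pics/w3.png

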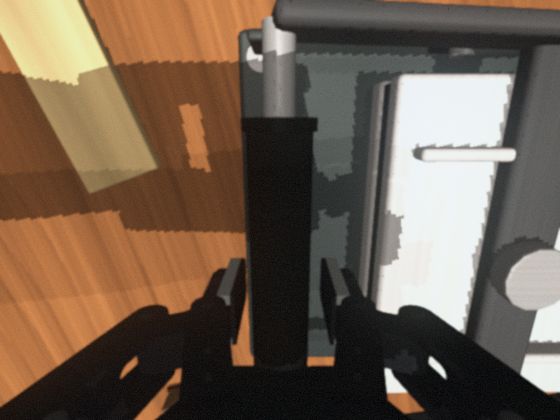

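The sleeve is centred between the pads, so I'll close on it.

>>> {"fn": "servo_tool", "kwargs": {"increments": "0 0 0 0 0 0 2; 0 0 0 0 0 0 1; 0 0 0 0 0 0 1; 0 0 0 0 0 0 1; 0 0 0 0 0 0 1", "grip_force": 70}}

```text
time: 3.22
eef_pos: [0.4456, 0.0323, 0.1068]
tcp_rot: [0.788, 0.615, -0.001, 0.001]
contact_force: [-4.3, -0.4, 5.4]
opening: 0.285
```

```bash
cat > arc.py <<'E'
from go import *
# handle arc in press x / z relative to current handle angle; hand stays pointing down (sleeve spins)
import sys
a0=np.arctan2(.033,.238)
def arc(th): return np.array([-.24024*np.cos(a0+th),.24024*np.sin(a0+th)])
def rows(t0,t1,n):
    b=arc(t0)
    for t in np.linspace(t0,t1,n+1)[1:]:
        d=(arc(t)-b)*100; print('0 0 0 0 %.2f %.2f 1; '%(d[0],-d[1]),end='')
    print()
if __name__=='__main__':
    s=ctrl.get_state();print(s['eef_pos'],s['time'],s['contact_force'],s['opening'],s['qpos'].round(2))
    M=R.from_quat(s['tcp_rot']).as_matrix();print('tool y',M[:,1].round(3),'press x',[.9707,-.2402])
    for a,b in((0,.3),(.3,.6),(.6,.9),(.9,1.2),(1.2,1.4)):rows(a,b,9)
E
python3 arc.py
```

```text
[0.44557254 0.03231601 0.1067614 ] 3.2167 [-4.31699757 -0.376503    5.37741107] 0.28505989839423684 [-0.15 -0.06  2.23 -0.    0.97  0.09]
tool y [ 0.97  -0.243 -0.   ] press x [0.9707, -0.2402]
0 0 0 0 0.12 -0.79 1; 0 0 0 0 0.27 -1.58 1; 0 0 0 0 0.45 -2.36 1; 0 0 0 0 0.65 -3.13 1; 0 0 0 0 0.88 -3.90 1; 0 0 0 0 1.13 -4.66 1; 0 0 0 0 1.41 -5.41 1; 0 0 0 0 1.71 -6.15 1; 0 0 0 0 2.04 -6.88 1; 
0 0 0 0 0.35 -0.72 1; 0 0 0 0 0.73 -1.43 1; 0 0 0 0 1.13 -2.12 1; 0 0 0 0 1.55 -2.80 1; 0 0 0 0 1.99 -3.47 1; 0 0 0 0 2.46 -4.12 1; 0 0 0 0 2.94 -4.76 1; 0 0 0 0 3.45 -5.37 1; 0 0 0 0 3.98 -5.98 1; 
0 0 0 0 0.55 -0.58 1; 0 0 0 0 1.12 -1.15 1; 0 0 0 0 1.70 -1.69 1; 0 0 0 0 2.31 -2.22 1; 0 0 0 0 2.93 -2.73 1; 0 0 0 0 3.56 -3.21 1; 0 0 0 0 4.22 -3.67 1; 0 0 0 0 4.89 -4.11 1; 0 0 0 0 5.57 -4.53 1; 
0 0 0 0 0.70 -0.40 1; 0 0 0 0 1.41 -0.77 1; 0 0 0 0 2.13 -1.12 1; 0 0 0 0 2.86 -1.44 1; 0 0 0 0 3.60 -1.74 1; 0 0 0 0 4.35 -2.01 1; 0 0 0 0 5.12 -2.26 1; 0 0 0 0 5.88 -2.49 1; 0 0 0 0 6.66 -2.68 1; 
0 0 0 0 0.52 -0.12 1; 0 0 0 0 1.04 -0.22 1; 0 0 0 0 1.57 -0.32 1; 0 0 0 0 2.10 -0.40 1; 0 0 0 0 2.63 -0.47 1; 0 0 0 0 3.16 -0.53 1; 0 0 0 0 3.69 -0.58 1; 0 0 0 0 4.22 -0.61 1; 0 0 0 0 4.75 -0.64 1;
```

>>> {"fn": "servo_tool", "kwargs": {"increments": "0 0 0 0 0.12 -0.8 1; 0 0 0 0 0.27 -1.6 1; 0 0 0 0 0.45 -2.35 1; 0 0 0 0 0.65 -3.15 1; 0 0 0 0 0.9 -3.9 1; 0 0 0 0 1.15 -4.65 1; 0 0 0 0 1.4 -5.4 1; 0 0 0 0 1.7 -6.15 1; 0 0 0 0 2.05 -6.9 1"}}

```text
time: 3.97
eef_pos: [0.4653, 0.0274, 0.1757]
tcp_rot: [0.788, 0.615, -0.002, 0.001]
contact_force: [-3.0, -0.7, -2.1]
opening: 0.279
```

```bash
cat > chk.py <<'E'
from arc import *
s=ctrl.get_state();p=s['eef_pos'];h=np.array([.4455+.238*.9707,.037-.238*.2402])
dx=(p[:2]-h)@np.array([.9707,-.2402]); dz=p[2]+.005-.078
print(p,s['time'],s['contact_force'].round(1),s['opening'],s['dq'].round(2));print('r',np.hypot(dx,dz),'th',np.arctan2(dz,-dx)-a0)
E
python3 chk.py
```

```text
[0.46531403 0.02738449 0.17574307] 3.9667 [-3.  -0.7 -2.1] 0.27883288413584423 [-0.01 -0.02 -0.17 -0.    0.18 -0.01]
r 0.23959346874365053 th 0.3054119228018084
```

Tracking the arc well, with the sleeve held. I'll continue.

>>> {"fn": "servo_tool", "kwargs": {"increments": "0 0 0 0 0.35 -0.7 1; 0 0 0 0 0.73 -1.45 1; 0 0 0 0 1.13 -2.1 1; 0 0 0 0 1.55 -2.8 1; 0 0 0 0 2 -3.45 1; 0 0 0 0 2.45 -4.1 1; 0 0 0 0 2.95 -4.75 1; 0 0 0 0 3.45 -5.35 1; 0 0 0 0 4 -6 1"}}

```text
time: 4.72
eef_pos: [0.5078, 0.0167, 0.2397]
tcp_rot: [0.788, 0.615, 0.002, 0.005]
contact_force: [1.2, -2.6, 5.9]
opening: 0.281
```

```bash
python3 chk.py
```

```text
[0.50779947 0.01673733 0.23973405] 4.7167 [ 1.2 -2.6  5.9] 0.2809083141656941 [-0.01  0.08 -0.23 -0.    0.1  -0.01]
r 0.24001576752231826 th 0.6301973054644017
```

>>> {"fn": "servo_tool", "kwargs": {"increments": "0 0 0 0 0.55 -0.6 1; 0 0 0 0 1.1 -1.15 1; 0 0 0 0 1.7 -1.7 1; 0 0 0 0 2.3 -2.2 1; 0 0 0 0 2.95 -2.75 1; 0 0 0 0 3.55 -3.2 1; 0 0 0 0 4.2 -3.65 1; 0 0 0 0 4.9 -4.1 1; 0 0 0 0 5.55 -4.55 1"}}

```text
time: 5.47
eef_pos: [0.5644, 0.0025, 0.2847]
tcp_rot: [0.789, 0.615, 0.005, 0.009]
contact_force: [11.8, -3.0, -3.1]
opening: 0.283
```

```bash
python3 chk.py
```

```text
[0.56442938 0.00254505 0.28471746] 5.4667 [11.8 -3.  -3.1] 0.28293877466825496 [-0.01  0.15 -0.22  0.    0.08 -0.01]
r 0.24058582452446475 th 0.9381021314995641
```

>>> {"fn": "servo_tool", "kwargs": {"increments": "0 0 0 0 0.7 -0.4 1; 0 0 0 0 1.4 -0.75 1; 0 0 0 0 2.1 -1.1 1; 0 0 0 0 2.85 -1.45 1; 0 0 0 0 3.6 -1.75 1; 0 0 0 0 4.35 -2 1; 0 0 0 0 5.1 -2.25 1; 0 0 0 0 5.85 -2.45 1; 0 0 0 0 6.65 -2.65 1"}}

```text
time: 6.22
eef_pos: [0.6273, -0.0132, 0.3089]
tcp_rot: [0.789, 0.615, 0.004, 0.007]
contact_force: [8.2, -3.2, -3.4]
opening: 0.279
```

```bash
python3 chk.py
```

```text
[ 0.62734458 -0.01315214  0.30886882] 6.2167 [ 8.2 -3.2 -3.4] 0.2790217335133621 [-0.01  0.2  -0.26  0.    0.07 -0.01]
r 0.24099178647614414 th 1.2264590039655132
```

>>> {"fn": "servo_tool", "kwargs": {"increments": "0 0 0 0 0.5 -0.1 1; 0 0 0 0 1 -0.15 1; 0 0 0 0 1.5 -0.25 1; 0 0 0 0 2 -0.3 1; 0 0 0 0 2.5 -0.35 1; 0 0 0 0 3 -0.35 1; 0 0 0 0 3.4 -0.4 1; 0 0 0 0 3.8 -0.4 1"}}

```text
time: 6.88
eef_pos: [0.6638, -0.0223, 0.3139]
tcp_rot: [0.789, 0.615, 0.003, 0.006]
contact_force: [7.3, -2.5, 0.8]
opening: 0.284
```

```bash
python3 chk.py
```

```text
[ 0.66378439 -0.02226755  0.31386849] 6.8833 [ 7.3 -2.5  0.8] 0.28355232535915503 [-0.    0.1  -0.12  0.    0.02 -0.01]
r 0.24116051657106002 th 1.3838021024097118
```

>>> {"fn": "servo_tool", "kwargs": {"increments": "0 0 0 0 0.2 0 1; 0 0 0 0 0.4 0 1; 0 0 0 0 0.5 0 1; 0 0 0 0 0.5 0 1; 0 0 0 0 0.5 0 1"}}

```text
time: 7.3
eef_pos: [0.6685, -0.0234, 0.3141]
tcp_rot: [0.789, 0.615, 0.004, 0.007]
contact_force: [7.0, -2.9, 0.6]
opening: 0.281
```

```bash
python3 chk.py; python3 -c "
from h import *
snap('scene','s4')"
```

```text
[ 0.66850647 -0.02343219  0.31406105] 7.3 [ 7.  -2.9  0.6] 0.2806182798525814 [-0. -0.  0. -0. -0. -0.]
r 0.24116269071105353 th 1.40398509120221
```

View pics/s4.png

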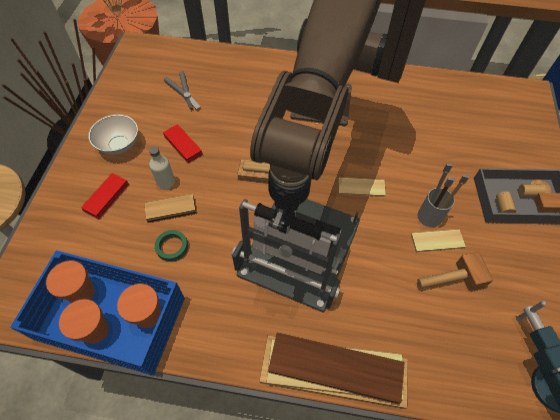

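The press stands nearly upright at (290,235), but the 7 N strut force still shows, so it isn't on its stop yet. I'll ease it a little further.

>>> {"fn": "servo_tool", "kwargs": {"increments": "0 0 0 0 0.15 0 1; 0 0 0 0 0.3 0 1; 0 0 0 0 0.45 0 1; 0 0 0 0 0.45 0 1; 0 0 0 0 0.45 0 1"}}

```text
time: 7.77
eef_pos: [0.6687, -0.0235, 0.314]
tcp_rot: [0.789, 0.615, -0.001, 0.002]
contact_force: [-5.4, -0.7, 7.2]
opening: 0.284
```

```bash
python3 chk.py
```

```text
[ 0.66873073 -0.02345504  0.31395821] 7.7667 [-5.4 -0.7  7.2] 0.2836844218659413 [-0. -0.  0. -0. -0. -0.]
r 0.24105351399556293 th 1.404898158395367
```

The position no longer moves and the force has flipped sign, so it's on the stop. Next I'll release and rise.

>>> {"fn": "servo_tool", "kwargs": {"increments": "0 0 0 0 0 0 2.8; 0 0 0 0 0 0 3.5; 0 0 0 0 0 0 4.5; 0 0 0 0 0 0 5.5; 0 0 0 0 0 -1 6; 0 0 0 0 0 -3 6; 0 0 0 0 0 -5 6; 0 0 0 0 0 -7 6; 0 0 0 0 0 -7 6"}}

```text
time: 8.52
eef_pos: [0.6702, -0.0231, 0.3869]
tcp_rot: [0.788, 0.615, 0.002, 0.005]
contact_force: [-1.0, 0.8, 0.7]
opening: 0.698
```

```bash
python3 - <<'E'
from go import *
snap('scene','s5')
s=ctrl.get_state();print(s['eef_pos'],s['time'],s['qpos'].round(2))
inc([.50,-.25,.37],76.1);inc([.5085,-.3825,.20],112.6)
E
```

```text
[ 0.66975678 -0.02305398  0.38423558] 8.5667 [-0.18  0.21  1.42 -0.    1.51  0.06]
inc [ 0.007  0.003 -0.003] [-26.14 -10.95   1.42]
inc [ 0.006  0.005 -0.64 ] [-38.74  -7.01  18.47]
```

View pics/s5.png

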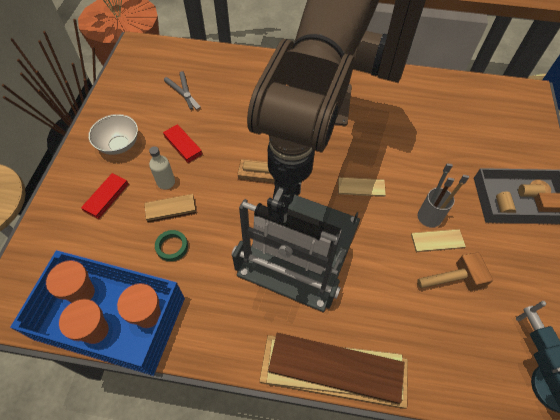

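The press stays open by itself. I'll check the glue bottle's clearance while moving on to the board.

```bash
python3 - <<'E'
from h import *
im,d,K,T=load('s0');P=pts('s0');Q=P[145:195,140:185].reshape(-1,3)
for a,b in((.03,.08),(.08,.12),(.12,.17)):
    q=Q[(Q[:,2]>a)&(Q[:,2]<b)];print(np.percentile(q,2,axis=0).round(3),np.percentile(q,98,axis=0).round(3))
E
```

```text
[ 0.409 -0.449  0.031] [ 0.447 -0.402  0.079]
[ 0.403 -0.45   0.081] [ 0.446 -0.403  0.118]
[ 0.409 -0.441  0.121] [ 0.432 -0.418  0.158]
```

>>> {"fn": "servo_tool", "kwargs": {"increments": "0 0 0 -2.5 -1.5 0 7; 0 0 0 -5.5 -3.5 0 8; 0 0 0 -8.5 -5.5 0 8.5; 0 0 0 -11.5 -7 0 8.5; 0 0 -0.1 -15 -7 0 8.5; 0 0 -0.2 -18.5 -7 0 8.5; 0 0 -0.3 -22 -7 0 8.5; 0 0 -0.4 -25.5 -7 1 8.5; 0 0 -0.5 -29 -7 3 8.5; 0 0 -0.6 -32 -7 5 8.5"}}

```text
time: 9.4
eef_pos: [0.5219, -0.3184, 0.33]
tcp_rot: [0.57, 0.822, -0.002, 0.001]
contact_force: [0.4, 0.1, -1.3]
opening: 0.995
```

```bash
python3 - <<'E'
from go import *
s=ctrl.get_state();print(s['eef_pos'],s['time'],s['qpos'].round(2))
inc([.5085,-.3825,.20],112.6)
E
```

```text
[ 0.52193293 -0.31839961  0.330017  ] 9.4 [-0.71  0.09  1.64 -0.    1.4  -1.07]
inc [-0.002  0.003 -0.036] [-5.49 -3.48 13.02]
```

>>> {"fn": "servo_tool", "kwargs": {"increments": "0 0 -0.04 -2 -1 2 8; 0 0 -0.04 -4 -2.5 5 7.6; 0 0 -0.04 -5.5 -3.5 8 7.5; 0 0 -0.04 -5.5 -3.5 11 7.5; 0 0 -0.04 -5.5 -3.5 14 7.5; 0 0 -0.04 -5.5 -3.5 17 7.5; 0 0 -0.04 -5.5 -3.5 19 7.5; 0 0 -0.04 -5.5 -3.5 21 7.5; 0 0 -0.04 -5.5 -3.5 21 7.5; 0 0 -0.04 -5.5 -3.5 21 7.5"}}

```text
time: 10.23
eef_pos: [0.5077, -0.3794, 0.1189]
tcp_rot: [0.555, 0.832, -0.001, -0.002]
contact_force: [1.0, 0.0, 0.5]
opening: 0.876
```

```bash
python3 - <<'E'
from go import *
snap('wrist','w6')
s=ctrl.get_state();print(s['eef_pos'],s['time'],s['qpos'].round(2))
inc([.5085,-.3825,.016],112.6)
E
```

```text
[ 0.5087639  -0.38046913  0.12104503] 10.2833 [-0.8   0.33  1.77 -0.    1.05 -1.19]
inc [-0.002  0.001 -0.   ] [-0.16 -0.08 10.5 ]
```

View pics/w6.png

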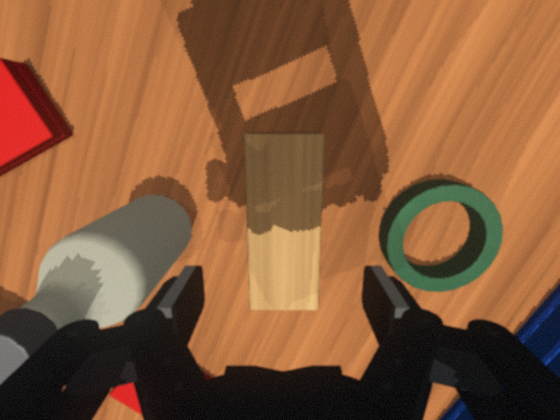

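The board is at (285,222), aligned and centred between the fingers. The glue is at (110,260), clear on the left. I'll go down and grip.

>>> {"fn": "servo_tool", "kwargs": {"increments": "0 0 0 -0.1 -0.1 2 7.5; 0 0 0 -0.2 -0.1 4.5 7.5; 0 0 0 -0.2 -0.1 7 7.5; 0 0 0 -0.2 -0.1 9 7.5; 0 0 0 -0.2 -0.1 10.2 7.5; 0 0 0 -0.2 -0.1 10.5 7.5; 0 0 0 -0.2 -0.1 10.5 7; 0 0 0 -0.2 -0.1 10.5 6; 0 0 0 -0.2 -0.1 10.5 5; 0 0 0 -0.2 -0.1 10.5 4.5", "grip_force": 50}}

```text
time: 11.12
eef_pos: [0.5102, -0.3846, 0.019]
tcp_rot: [0.555, 0.832, -0.002, 0.003]
contact_force: [0.2, 0.9, 3.2]
opening: 0.643
```

>>> {"fn": "servo_tool", "kwargs": {"increments": "0 0 0 0 0 0 4.5; 0 0 0 0 0 0 4.5; 0 0 0 0 0 -1 4.5; 0 0 0 0 0 -2 4.5; 0 0 0 0 0 -3 4.5"}}

```text
time: 11.53
eef_pos: [0.5083, -0.3827, 0.0469]
tcp_rot: [0.555, 0.832, -0.001, -0.0]
contact_force: [0.1, 0.2, -1.9]
opening: 0.645
```

```bash
python3 - <<'E'
from go import *
snap('wrist','w7')
s=ctrl.get_state();print(s['eef_pos'],s['time'],s['contact_force'],s['opening'])
E
```

```text
[ 0.50966502 -0.38399995  0.04963378] 11.5833 [ 0.51626934 -0.22004069  0.30122391] 0.6432228642218812
```

View pics/w7.png

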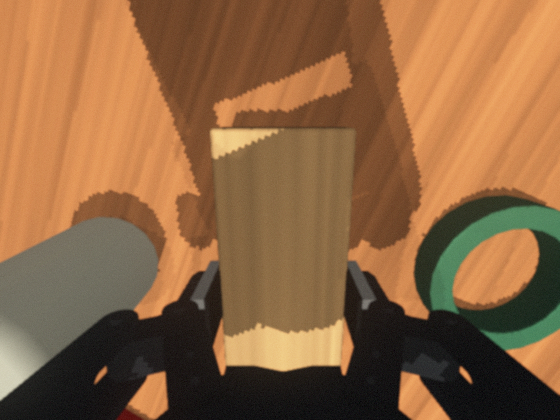

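The board is held square, and its far end is at row 128. I'll lift it and carry it to a waypoint in front of and beside the press, then check the bed.

```bash
python3 - <<'E'
from m2 import *
im,d,K,T=load('w7');s=ctrl.get_state()
print(ray([[213,128],[354,128]],K,T,.0545), s['eef_pos'])
M=R.from_quat(s['tcp_rot']);w=ray([[284,128]],K,T,.0545);print('far end in tool',M.inv().apply(w-s['eef_pos']))
from go import inc
inc([.47,-.16,.22],76.1)
E
```

```text
[[ 0.45660643 -0.32602944  0.0545    ]
 [ 0.50503689 -0.30587098  0.0545    ]] [ 0.50966502 -0.38399995  0.04963378]
far end in tool [[ 0.07388086 -0.00030652 -0.00526885]]
inc [0.001 0.005 0.637] [ 22.11   4.93 -17.16]
```

>>> {"fn": "servo_tool", "kwargs": {"increments": "0 0 0 0 0 -3 4.5; 0 0 0 0 0 -6 4.5; 0 0 0 0 0 -9 4.5; 0 0 0.08 1 0 -12 4.5; 0 0 0.18 4 1 -15 4.5; 0 0 0.28 7.5 2 -17 4.5; 0 0 0.38 11 3 -17 4.5; 0 0 0.48 14.5 4 -17 4.5; 0 0 0.58 18 4.5 -17 4.5; 0 0 0.637 21 5 -17 4.5"}}

```text
time: 12.42
eef_pos: [0.4735, -0.1674, 0.2162]
tcp_rot: [0.789, 0.615, -0.001, 0.001]
contact_force: [1.0, 0.0, -3.1]
opening: 0.646
```

```bash
python3 - <<'E'
from go import *
snap('wrist','w8');snap('scene','s8');snap('top','t8')
s=ctrl.get_state();print(s['eef_pos'],s['time'],s['opening'])
inc([.485,-.127,.22],76.1)
inc([.552,.003,.16],76.1)
E
```

```text
[ 0.47387899 -0.16769026  0.216053  ] 12.5667 0.639814690262799
inc [0.    0.003 0.003] [ 4.22  0.11 -0.41]
inc [0.    0.003 0.003] [18.45  3.54  5.55]
```

View pics/w8.png

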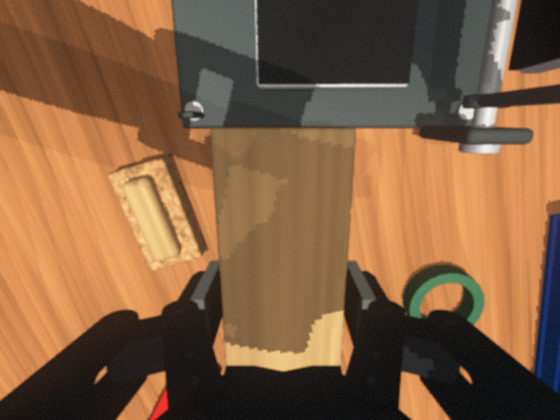

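View pics/s8.png

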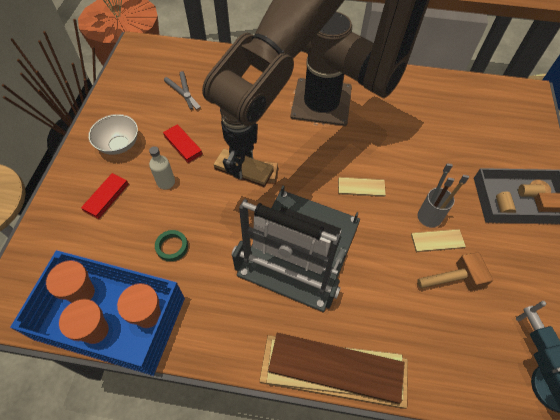

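View pics/t8.png

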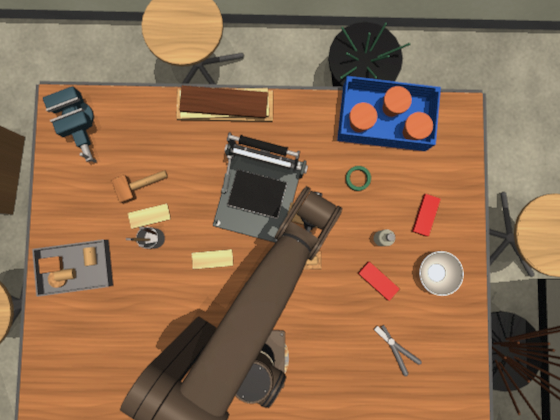

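In the wrist view the bed's near (-y) edge runs from (257,87) to (410,85). In the top view the black bed is at about (256,195). I'll check the bed centre from both.

```bash
python3 - <<'E'
from m2 import *
im,d,K,T=load('w8')
e=ray([[257,87],[410,85]],K,T,.062);print(e,np.linalg.norm(e[1]-e[0]))
c=e.mean(0)[:2]+.09*np.array([.2402,.9707]);print('centre wrist',c)
im,d,K,T=load('t8');P=pts('t8');hsv=cv2.cvtColor(im,cv2.COLOR_RGB2HSV)
m=np.zeros(d.shape,bool);m[165:222,222:292]=1
m=big(m&(hsv[...,2]<35));v,u=np.nonzero(m);w=ray(np.c_[u,v],K,T,.062);print(len(u),np.median(P[m][:,2]),cv2.minAreaRect((w[:,:2]*1000).astype(np.float32)))
E
```

```text
[[ 0.47639817 -0.06379899  0.062     ]
 [ 0.60070834 -0.09347441  0.062     ]] 0.12780316818338844
centre wrist [0.56017126 0.0087263 ]
36 0.060477751338926744 ((502.01812744140625, -59.55648422241211), (12.85823917388916, 39.772159576416016), 72.63092041015625)
```

Both estimates agree on the centre (0.560, 0.009). I'll move over the bed.

>>> {"fn": "servo_tool", "kwargs": {"increments": "0 0 0 3.5 0 0 4.5; 0 0 0 7 0 0 4.5; 0 0 0 10 0.6 0 4.5; 0 0 0 13 1.6 0.5 4.5; 0 0 0 16 2.8 2 4.5; 0 0 0 18 3.6 3.5 4.5; 0 0 0 18.8 4.1 5 4.5; 0 0 0 18.8 4.2 5.5 4.5; 0 0 0 18.8 4.2 5.5 4.5; 0 0 0 18.8 4.2 5.5 4.5"}}

```text
time: 13.4
eef_pos: [0.5605, 0.0015, 0.1604]
tcp_rot: [0.788, 0.616, -0.002, 0.001]
contact_force: [0.2, 0.1, -2.3]
opening: 0.64
```

```bash
python3 - <<'E'
from go import *
snap('wrist','w9');snap('scene','s9')
s=ctrl.get_state();print(s['eef_pos'],s['time'],s['opening'],s['contact_force'])
inc([.5592,.0056,.083],76.1)
E
```

```text
[0.56090559 0.00136267 0.1615493 ] 13.5 0.6418047701865423 [-0.30803609 -0.62923017 -1.42546249]
inc [ 0.002  0.003 -0.002] [ 0.39 -0.28  7.85]
```

View pics/w9.png

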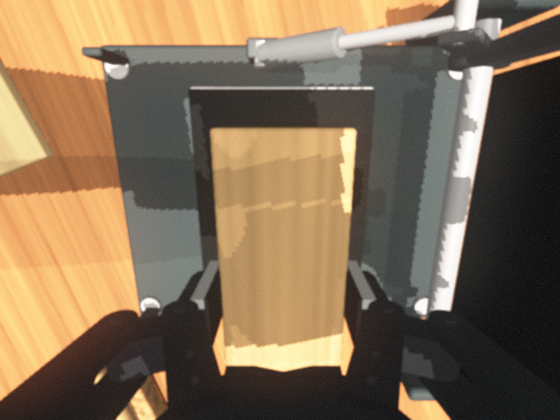

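View pics/s9.png

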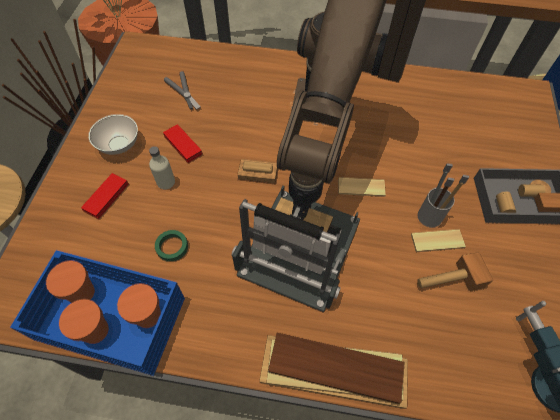

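The board is square and centred on the bed in the wrist view (board 213–355, bed 190–373). I'll lower it gently.

>>> {"fn": "servo_tool", "kwargs": {"increments": "0 0.003 0 0.2 -0.15 1.5 4.5; 0 0.003 0 0.4 -0.25 3 4.5; 0 0.003 0 0.4 -0.25 4.5 4.5; 0 0.003 0 0.4 -0.25 6 4.5; 0 0.003 0 0.4 -0.25 7 4.5; 0 0.003 0 0.4 -0.25 7.6 4.5; 0 0.003 0 0.4 -0.25 7.8 4.5; 0 0.003 0 0.4 -0.25 7.8 4.5; 0 0.003 0 0.4 -0.25 7.8 4.5"}}

```text
time: 14.25
eef_pos: [0.5596, 0.0066, 0.0833]
tcp_rot: [0.788, 0.616, 0.001, 0.001]
contact_force: [0.1, -1.1, -1.6]
opening: 0.644
```

```bash
python3 - <<'E'
from go import *
s=ctrl.get_state();print(s['eef_pos'],s['time'],s['opening'],s['contact_force'])
inc([.5592,.0056,.081],76.1)
E
```

```text
[0.55960729 0.0065987  0.08331061] 14.25 0.6436621895639686 [ 0.12243429 -1.13159931 -1.60747984]
inc [ 0.002 -0.    -0.001] [-0.11 -0.02  0.23]
```

>>> {"fn": "servo_tool", "kwargs": {"increments": "0 0 0 0 0 0.1 4.5; 0 0 0 0 0 0.2 4.5; 0 0 0 0 0 0.25 4.5; 0 0 0 0 0 0.25 4.5; 0 0 0 0 0 0.25 4.5"}}

```text
time: 14.67
eef_pos: [0.5596, 0.0068, 0.0807]
tcp_rot: [0.788, 0.616, 0.001, 0.001]
contact_force: [-0.3, 0.6, 2.6]
opening: 0.639
```

```bash
python3 - <<'E'
from go import *
s=ctrl.get_state();print(s['eef_pos'],s['time'],s['opening'],s['contact_force'])
E
```

```text
[0.55961363 0.00682849 0.08073192] 14.6667 0.6387674510274646 [-0.33536222  0.61738723  2.63941717]
```

Contact shows as a change of about +4 N. I'll release and rise.

>>> {"fn": "servo_tool", "kwargs": {"increments": "0 0 0 0 0 0 5.8; 0 0 0 0 0 0 6.5; 0 0 0 0 0 0 7; 0 0 0 0 0 0 7.5; 0 0 0 0 0 0 7.5; 0 0 0 0 0 -1 7.5; 0 0 0 0 0 -3 7.5; 0 0 0 0 0 -5.5 7.5; 0 0 0 0 0 -8 7.5; 0 0 0 0 0 -8 7.5"}}

```text
time: 15.5
eef_pos: [0.5625, 0.0064, 0.1668]
tcp_rot: [0.788, 0.616, 0.004, 0.004]
contact_force: [0.5, 0.7, 0.9]
opening: 0.878
```

```bash
python3 - <<'E'
from go import *
snap('wrist','w10');snap('scene','s10')
s=ctrl.get_state();print(s['eef_pos'],s['time'],s['opening'],s['contact_force'])
im=cv2.imread('pics/w10.png');cv2.imwrite('pics/wc10.png',np.hstack([im[:,:,:],cv2.resize(cv2.imread('pics/s10.png')[160:310,230:370],(240,420))]))
E
```

```text
[0.5598977  0.00674141 0.16196166] 15.6 0.8791215100118558 [-1.790081    0.10411023  0.28338132]
```

View pics/wc10.png

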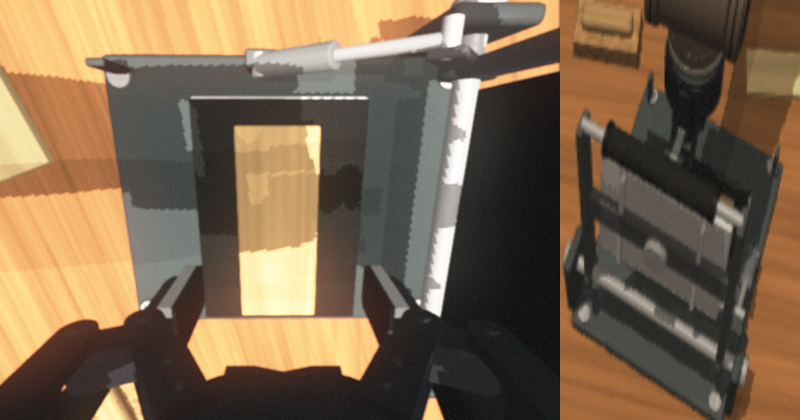

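The board lies flat and centred on the bed: board columns 234–321, bed 190–367. I'll verify it numerically and plan the approach to the handle.

```bash
python3 - <<'E'
from m2 import *
im,d,K,T=load('w10');P=pts('w10');zz=P[...,2]
m=np.zeros(d.shape,bool);m[110:330,205:350]=1
m=big(m&(zz>.075)&(zz<.097)&(im.astype(int).sum(2)>180))
v,u=np.nonzero(m);w=ray(np.c_[u,v],K,T,.086);r=cv2.minAreaRect((w[:,:2]*1000).astype(np.float32));print(len(u),np.median(zz[m]),r)
e=np.array(r[0])/1000-[.56,.009];print('off press x,y',e@[.9707,-.2402],e@[.2402,.9707])
from go import inc
inc([.57,.004,.41],76.1)
inc([.667,-.0215,.40],76.1)
inc([.667,-.0215,.314],76.1)
E
```

```text
15032 0.08667993020076131 ((558.9650268554688, 9.083686828613281), (139.11886596679688, 55.78886413574219), 76.1156234741211)
off press x,y -0.0010247500076294143 -0.0001673657447814987
inc [ 0.004 -0.    -0.   ] [-2.00e-02  1.14e+00 -2.48e+01]
inc [ 0.004 -0.    -0.   ] [ -0.16  11.17 -23.76]
inc [ 0.004 -0.    -0.   ] [ -0.16  11.13 -15.16]
```

It's placed within 1 mm. Now I'll rise to above the handle.

>>> {"fn": "servo_tool", "kwargs": {"increments": "0 0 0 0 -0.5 -3 7; 0 0 0 0 -1 -7 6; 0 0 0 0 -1 -11 6; 0 0 0 0 -1 -15 6; 0 0 0 0 -1 -19 6; 0 0 0 0 -0.5 -22.5 6; 0 0 0 0 1 -24.5 6; 0 0 0 0 4 -24.5 6; 0 0 0 0 7.5 -24 6; 0 0 0 -0.1 11 -24 6"}}

```text
time: 16.43
eef_pos: [0.6662, -0.0205, 0.3984]
tcp_rot: [0.787, 0.616, -0.001, -0.001]
contact_force: [-0.2, 0.6, -1.2]
opening: 0.704
```

```bash
python3 - <<'E'
from go import *
snap('wrist','w11')
s=ctrl.get_state();print(s['eef_pos'],s['time'],s['opening'],s['contact_force'])
inc([.6687,-.0235,.314],76.1)
E
```

```text
[ 0.67090449 -0.02308743  0.39343577] 16.4833 0.7040699315625988 [-0.04454162 -2.34104303 -3.09472517]
inc [-0.004  0.001 -0.002] [-0.09 -0.17  7.94]
```

View pics/w11.png

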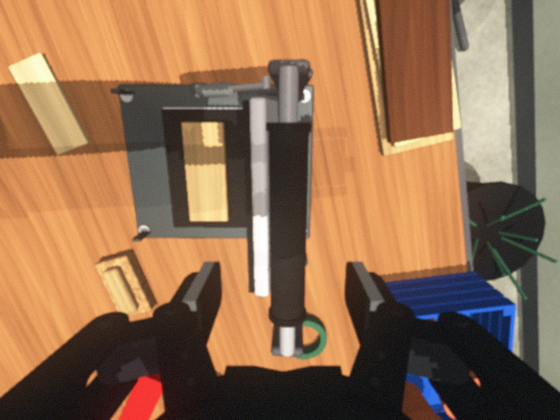

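The sleeve at (289,220) is between the open fingers, and the board is still on the bed at (205,172). I'll go down and grip.

>>> {"fn": "servo_tool", "kwargs": {"increments": "0 0 0 0 -0.1 2 6; 0 0 0 -0.1 -0.2 4 6; 0 0 0 -0.1 -0.2 6 6; 0 0 0 -0.1 -0.2 7.5 6; 0 0 0 -0.1 -0.2 7.9 6; 0 0 0 -0.1 -0.2 7.9 5; 0 0 0 -0.1 -0.2 7.9 3.5; 0 0 0 -0.1 -0.2 7.9 2; 0 0 0 -0.1 -0.2 7.9 1; 0 0 0 -0.1 -0.2 7.9 1", "grip_force": 70}}

```text
time: 17.32
eef_pos: [0.6658, -0.0217, 0.3231]
tcp_rot: [0.788, 0.616, 0.003, 0.004]
contact_force: [7.1, -1.4, -2.8]
opening: 0.278
```

>>> {"fn": "servo_tool", "kwargs": {"increments": "0 0 0 0 0 0 1; 0 0 0 0 0 0 1; 0 0 0 0 0 0 1"}}

```text
time: 17.57
eef_pos: [0.6658, -0.0217, 0.3231]
tcp_rot: [0.788, 0.616, 0.003, 0.004]
contact_force: [7.4, -1.3, -1.5]
opening: 0.276
```

```bash
python3 chk.py; python3 - <<'E'
from arc import rows
for a,b in((1.4,1.15),(1.15,.85),(.85,.55),(.55,.25),(.25,0)):rows(a,b,9)
E
```

```text
[ 0.66582221 -0.02169851  0.32309058] 17.5667 [ 7.4 -1.3 -1.5] 0.27639630659441206 [ 0. -0.  0. -0. -0.  0.]
r 0.25029134778687995 th 1.3929631759205596
0 0 0 0 -0.67 0.03 1; 0 0 0 0 -1.33 0.08 1; 0 0 0 0 -2.00 0.15 1; 0 0 0 0 -2.66 0.24 1; 0 0 0 0 -3.32 0.34 1; 0 0 0 0 -3.97 0.46 1; 0 0 0 0 -4.62 0.61 1; 0 0 0 0 -5.27 0.77 1; 0 0 0 0 -5.92 0.94 1; 
0 0 0 0 -0.77 0.24 1; 0 0 0 0 -1.52 0.50 1; 0 0 0 0 -2.27 0.79 1; 0 0 0 0 -3.01 1.10 1; 0 0 0 0 -3.73 1.43 1; 0 0 0 0 -4.45 1.79 1; 0 0 0 0 -5.15 2.18 1; 0 0 0 0 -5.84 2.58 1; 0 0 0 0 -6.52 3.01 1; 
0 0 0 0 -0.66 0.45 1; 0 0 0 0 -1.31 0.93 1; 0 0 0 0 -1.94 1.42 1; 0 0 0 0 -2.55 1.94 1; 0 0 0 0 -3.14 2.47 1; 0 0 0 0 -3.72 3.03 1; 0 0 0 0 -4.28 3.60 1; 0 0 0 0 -4.82 4.19 1; 0 0 0 0 -5.34 4.80 1; 
0 0 0 0 -0.50 0.63 1; 0 0 0 0 -0.97 1.27 1; 0 0 0 0 -1.43 1.93 1; 0 0 0 0 -1.86 2.60 1; 0 0 0 0 -2.27 3.29 1; 0 0 0 0 -2.66 3.99 1; 0 0 0 0 -3.02 4.71 1; 0 0 0 0 -3.36 5.43 1; 0 0 0 0 -3.68 6.17 1; 
0 0 0 0 -0.24 0.62 1; 0 0 0 0 -0.47 1.25 1; 0 0 0 0 -0.68 1.88 1; 0 0 0 0 -0.87 2.52 1; 0 0 0 0 -1.04 3.17 1; 0 0 0 0 -1.20 3.82 1; 0 0 0 0 -1.34 4.47 1; 0 0 0 0 -1.46 5.13 1; 0 0 0 0 -1.56 5.78 1;
```

The grip sits 9 mm too high on the sleeve. I'll nudge it back to the stop, open, lower and re-grip.

>>> {"fn": "servo_tool", "kwargs": {"increments": "0 0 0 0 0.2 0 1; 0 0 0 0 0.35 0 1; 0 0 0 0 0.5 0 1; 0 0 0 0 0.5 0 3; 0 0 0 0 0.4 0 4; 0 0 0 0 0.3 0.5 4; 0 0 0 0 0.3 0.9 4; 0 0 0 0 0.3 0.9 4; 0 0 0 0 0.3 0.9 2; 0 0 0 0 0.3 0.9 1"}}

```text
time: 18.4
eef_pos: [0.6677, -0.0221, 0.3117]
tcp_rot: [0.788, 0.616, 0.002, 0.002]
contact_force: [6.4, -1.7, -2.6]
opening: 0.28
```

>>> {"fn": "servo_tool", "kwargs": {"increments": "0 0 0 0 0 0 1; 0 0 0 0 0 0 1; 0 0 0 0 0 0 1"}}

```text
time: 18.65
eef_pos: [0.668, -0.0222, 0.3117]
tcp_rot: [0.788, 0.616, 0.002, 0.002]
contact_force: [6.8, -0.7, -2.9]
opening: 0.283
```

```bash
python3 chk.py
```

```text
[ 0.66798366 -0.02220951  0.3116925 ] 18.65 [ 6.8 -0.7 -2.9] 0.28318822795368204 [-0. -0. -0.  0.  0.  0.]
r 0.23881997992166065 th 1.4003438461231295
```

Good grip. Now I'll close the press along the arc.

>>> {"fn": "servo_tool", "kwargs": {"increments": "0 0 0 0 -0.65 0 1; 0 0 0 0 -1.35 0.1 1; 0 0 0 0 -2 0.15 1; 0 0 0 0 -2.65 0.25 1; 0 0 0 0 -3.3 0.35 1; 0 0 0 0 -3.95 0.45 1; 0 0 0 0 -4.6 0.6 1; 0 0 0 0 -5.25 0.75 1; 0 0 0 0 -5.9 0.95 1"}}

```text
time: 19.4
eef_pos: [0.6116, -0.0082, 0.3023]
tcp_rot: [0.788, 0.616, 0.004, 0.004]
contact_force: [10.6, -1.2, -4.5]
opening: 0.283
```

```bash
python3 chk.py
```

```text
[ 0.61161981 -0.0081626   0.30234125] 19.4 [10.6 -1.2 -4.5] 0.28329833008955413 [ 0.01 -0.16  0.21  0.   -0.06  0.01]
r 0.23861836123478777 th 1.1532587302524753
```

>>> {"fn": "servo_tool", "kwargs": {"increments": "0 0 0 0 -0.75 0.25 1; 0 0 0 0 -1.5 0.5 1; 0 0 0 0 -2.25 0.8 1; 0 0 0 0 -3 1.1 1; 0 0 0 0 -3.75 1.45 1; 0 0 0 0 -4.45 1.8 1; 0 0 0 0 -5.15 2.2 1; 0 0 0 0 -5.85 2.6 1; 0 0 0 0 -6.5 3 1"}}

```text
time: 20.15
eef_pos: [0.55, 0.0072, 0.2734]
tcp_rot: [0.788, 0.616, 0.005, 0.006]
contact_force: [15.0, -1.4, -6.2]
opening: 0.282
```

```bash
python3 chk.py
```

```text
[0.55001877 0.00722121 0.27336077] 20.15 [15.  -1.4 -6.2] 0.281928137668694 [ 0.01 -0.14  0.22 -0.   -0.09  0.01]
r 0.2385028410393206 th 0.8596482575472161
```

>>> {"fn": "servo_tool", "kwargs": {"increments": "0 0 0 0 -0.65 0.45 1; 0 0 0 0 -1.3 0.95 1; 0 0 0 0 -1.95 1.4 1; 0 0 0 0 -2.55 1.95 1; 0 0 0 0 -3.15 2.45 1; 0 0 0 0 -3.7 3.05 1; 0 0 0 0 -4.3 3.6 1; 0 0 0 0 -4.8 4.2 1; 0 0 0 0 -5.35 4.8 1"}}

```text
time: 20.9
eef_pos: [0.4984, 0.0202, 0.2264]
tcp_rot: [0.788, 0.616, 0.006, 0.006]
contact_force: [13.0, -1.1, -3.6]
opening: 0.281
```

```bash
python3 chk.py
```

```text
[0.49837778 0.02015681 0.22643892] 20.9 [13.  -1.1 -3.6] 0.2810386736483647 [ 0.01 -0.08  0.21 -0.   -0.15  0.01]
r 0.23851988116112172 th 0.5610187365867053
```

>>> {"fn": "servo_tool", "kwargs": {"increments": "0 0 0 0 -0.5 0.65 1; 0 0 0 0 -0.95 1.25 1; 0 0 0 0 -1.4 1.95 1; 0 0 0 0 -1.85 2.6 1; 0 0 0 0 -2.25 3.3 1; 0 0 0 0 -2.65 4 1; 0 0 0 0 -3 4.7 1; 0 0 0 0 -3.35 5.45 1; 0 0 0 0 -3.7 6.2 1"}}

```text
time: 21.65
eef_pos: [0.4609, 0.0295, 0.1626]
tcp_rot: [0.788, 0.616, 0.004, 0.004]
contact_force: [11.5, -0.1, -8.8]
opening: 0.281
```

```bash
python3 chk.py
```

```text
[0.46089038 0.02953547 0.16264247] 21.65 [11.5 -0.1 -8.8] 0.2810270012042941 [ 0.01  0.03  0.16  0.   -0.2   0.01]
r 0.23872646984868448 th 0.24716227434581692
```

>>> {"fn": "servo_tool", "kwargs": {"increments": "0 0 0 0 -0.2 0.6 1; 0 0 0 0 -0.4 1.25 1; 0 0 0 0 -0.6 1.9 1; 0 0 0 0 -0.8 2.5 1; 0 0 0 0 -0.95 3.15 1; 0 0 0 0 -1.1 3.8 1; 0 0 0 0 -1.25 4.45 1; 0 0 0 0 -1.35 5.1 1; 0 0 0 0 -1.45 5.7 1; 0 0 0 0 -1.45 5.9 1"}}

```text
time: 22.48
eef_pos: [0.4458, 0.0333, 0.1043]
tcp_rot: [0.788, 0.616, 0.002, 0.001]
contact_force: [-0.3, 2.3, 10.1]
opening: 0.28
```

```bash
python3 chk.py
```

```text
[0.44576584 0.03331838 0.10431806] 22.4833 [-0.3  2.3 10.1] 0.28020323395095437 [ 0.    0.02 -0.02 -0.    0.02  0.  ]
r 0.23890840702735638 th -0.006310479987815698
```

>>> {"fn": "servo_tool", "kwargs": {"increments": "0 0 0 0 0 0.2 1; 0 0 0 0 0 0.3 1; 0 0 0 0 0 0.3 1; 0 0 0 0 0 0.3 1"}}

```text
time: 22.82
eef_pos: [0.4458, 0.0333, 0.1042]
tcp_rot: [0.788, 0.616, 0.001, 0.001]
contact_force: [-6.1, 1.9, 16.3]
opening: 0.285
```

```bash
python3 chk.py
```

```text
[0.4458268  0.03332822 0.10424819] 22.8167 [-6.1  1.9 16.3] 0.2847890877634334 [-0. -0.  0.  0. -0. -0.]
r 0.23884294064772385 th -0.006569341202598972
```

The handle is hard on the shut stop. I'll relieve the push, release, and watch whether the press stays shut.

>>> {"fn": "servo_tool", "kwargs": {"increments": "0 0 0 0 0 -0.3 1; 0 0 0 0 0 -0.3 3; 0 0 0 0 0 -0.3 4.5; 0 0 0 0 0 -0.3 6; 0 0 0 0 0 -0.3 6; 0 0 0 0 0 -1.5 6; 0 0 0 0 0 -4 6; 0 0 0 0 0 -7 6; 0 0 0 0 0 -10 6; 0 0 0 0 0 -12 6"}}

```text
time: 23.65
eef_pos: [0.4444, 0.0332, 0.223]
tcp_rot: [0.788, 0.616, 0.001, 0.001]
contact_force: [0.6, -0.0, 0.6]
opening: 0.703
```

>>> {"fn": "servo_tool", "kwargs": {"increments": "0 0 0 -4 0 -2 6; 0 0 0 -8 0 -4 6; 0 0 0 -12 0 -4 6; 0 0 0 -16 0 -4 6; 0 0 0 -20 0 -4 6; 0 0 0 -20 0 -4 6; 0 0 0 -20 0 -4 6"}}

```text
time: 24.23
eef_pos: [0.3949, -0.1626, 0.26]
tcp_rot: [0.789, 0.614, -0.0, -0.001]
contact_force: [-0.5, 0.8, -0.5]
opening: 0.706
```

```bash
python3 - <<'E'
from m2 import *
snap('scene','s12');snap('top','t12')
s=ctrl.get_state();print(s['eef_pos'],s['time'],s['opening'],s['contact_force'])
im,d,K,T=load('s12');P=pts('s12');hsv=cv2.cvtColor(im,cv2.COLOR_RGB2HSV)
m=np.zeros(d.shape,bool);m[172:208,285:355]=1
m=big(m&(hsv[...,2]<38));v,u=np.nonzero(m);w=ray(np.c_[u,v],K,T,.111);print('handle',len(u),u.mean(),v.mean(),np.median(P[m][:,2]),'before: 319.5 192.6 .1196')
a=cv2.imread('pics/s12.png')[160:320,130:370];cv2.imwrite('pics/s12c.png',cv2.resize(a,None,fx=3.3,fy=3.3))
E
```

```text
[ 0.39556128 -0.16032983  0.25983723] 24.3333 0.7012460370468897 [-0.36023936  0.27993202  0.12774712]
handle 203 317.7389162561576 192.88177339901478 0.11813850057781528 before: 319.5 192.6 .1196
```

View pics/s12c.png

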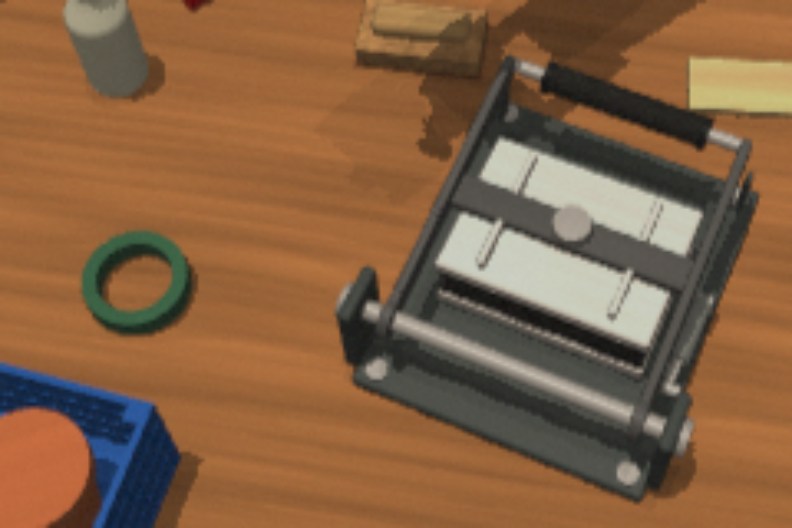

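View pics/t12.png

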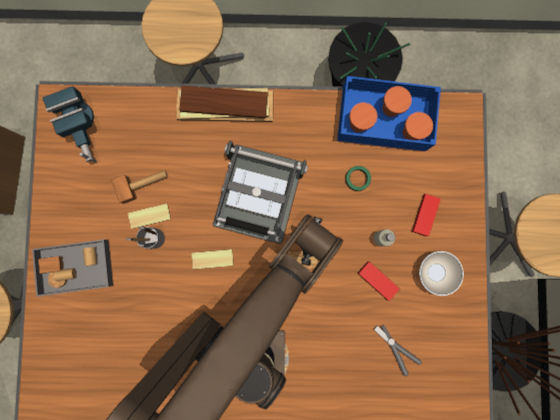

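The press is shut, with the handle back at its starting pixels (about 318,193). The bed is visibly pushed down, nothing else has moved, and the robot is clear. Handing in.

```bash
python3 -c "
from plant import ctrl
print(ctrl.sign_off(), ctrl.get_state()['time'])"
```

```text
the job is handed in; nothing more can be done
the job is handed in; nothing more can be done
```

The glued board is clamped in the shut press, and I handed the job in at about 24.3 s of the 67 s allowed; no verdict was reported.

- **Opening:** I gripped the handle's sleeve and led it up its arc at about 0.4 rad/s, well under the 2 rad/s limit. At the stop the position no longer moved, the force changed sign, and the press stayed open when let go.
- **Placing:** I laid the board on the bed before letting go. The wrist camera put it about 1 mm from the bed centre, with its long side parallel to the handle bar and its top at 87 mm (86 mm expected).
- **Closing:** My first grip on the handle for closing sat about 9 mm too high, so I re-gripped at the stop and then led it down until it was hard against the shut stop.
- **Last checks:** After release, the handle is back within 2 px of its starting place. A dark gap now shows under the platen, which fits the bed being pushed down. The robot touches nothing. The loose items looked unmoved in the top view, apart from the sanding block, which the arm hid there but which looked in place in the scene view.

**Not checked directly:** I couldn't read the lever and bed joint values, and the board can't be seen inside the shut press. The scene and top cameras disagreed by about 4–5 mm on the first positions, so I used the wrist camera for the final ones.

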